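Lock the carving stand's arm with its linchpin

TASK

Take the red-handled linchpin out of the wooden block and push it down through the slot of the carving stand's square tube and the hole in the sliding arm inside, feeling for the hole without forcing it, until its collar sits flat on the tube, the handle's flats facing the sides of the tube. Then swing the pin's brass ring over the front end of the tube and all the way down round it, so that the pin cannot come out. Keep the glasses where they stand.

Things in the scene. Friction and masses are not known exactly. Their poses are not given: they have to be found in the camera images.
- stand: Carving stand, fixed: dark board 175x120x18 mm (x -0.048 to 0.128), steel post (x 0.065-0.091) and a level square steel tube 32 mm wide and high, its top 115 mm above the table. Origin on the table under point slot; x runs along the tube from its open front end (x = -0.026) to its back end (x = 0.095), z up. A cradle on the bar reaches x = 0.145, about 10 mm above the tube's top.
- slot (a point): Centre of the slot in the tube's top face, at face height (axes as the stand). The slot is 41 mm long in x, 13 mm wide in y; the underside 32 mm lower has the same slot; tube walls are 5 mm. The pin or its ring must not press on the stand with more than 25 N.
- bar_top (a point): Fixed point on the stand: slot's centre at the height of the top of the brass bar inside, 5.5 mm below the tube's top. The bar (21 mm square) has a 12 mm square cross hole right through, on the centre line (y = 0). The bar slides along x (friction about 8 N): its hole stands anywhere from -14 to +14 mm in x from this point. This offset is not measured; feel for it, or look through the slot.
- block: Light wooden parking block 70 x 70 x 60 mm, fixed to the table, origin under its centre; the pin stands in a hole 13 mm wide in the middle of its top.
- pin: Linchpin, 0.1 kg, upright in the block at first. Origin: centre of its collar's underside, z up. Below: round pin, 10 mm diameter, tip 46 mm down, last 7 mm tapered to 7 mm. Above: collar 26 mm wide, 4 mm thick; red handle to z = 46 mm, x -8 to +10 mm, 14 mm thick in y (grip across y, finger ends at least 20 mm above the origin). For locking, its x must point along the stand's x.
- ring (a joint): Angle of the brass ring on its hinge (rad), axis along the pin's y at pin x = +6, z = +10 mm. At 0 it leans back, up and 37 degrees to the pin's +x; it grows as it swings over the top (upright 0.65), forward to -x (level 2.22) and down to its stop at 3.79, hanging straight down round the tube. Hinge friction 0.03 N m: it stays where left. Starts at 0 to 0.15.
- ring_bow (a point): Middle of the ring's bow, 66 mm from the hinge. The ring is 5 mm brass wire in a long U: two straight legs 25 mm either side (pin's y) of the hinge's middle, 51 mm long, then the rounded bow. The legs pass outside the tube with 6 mm to spare on each side.
- wine_glass_1: Wine glass, 80 mm wide, 201 mm high, origin under its foot; leave it alone.
- wine_glass_2: Wine glass, 80 mm wide, 201 mm high, origin under its foot; leave it alone.
- tumbler: Tumbler glass, 81 mm wide, 92 mm high, origin under its base; leave it alone.

How it is judged:
By the outcome, as a careful person would: the job done as asked, in the order asked, and still so for the second after the job is handed in, with the robot touching nothing.
It also fails if it takes over 69 s, if anything falls off the work surface, if the arm or the gripper's body presses on something with over 40 N, if the wrist force passes 120 N, or if a joint passes its speed limit or range.

ROBOT

A 6-joint arm with a two-finger parallel gripper is mounted at the origin on the work surface; the furniture and walls round the work are solid. World frame = base frame: x ahead of the robot, y to its left, z up, the work surface at z = 0. Lengths are in m, angles in degrees, forces in N, time in s.
With the tool pointing down it reaches from about 0.25 to 0.8 m from the base axis. Payload 8.5 kg.
Tool frame: the origin (TCP) lies on the centre line of the jaws, within the pads' length; the fingertips stand 22 mm ahead of it and the grasp point (between the pads) lies 3 mm ahead of it; z points along the fingers, y is the line along which they close (so a half turn about z gives the same grasp; the last joint's range is limited). The gripper opens to 85 mm and grips with 20 to 120 N. Pads are 22 mm wide; open, the fingers measure 114 mm over their backs; the gripper's body (76 mm by 85 mm) begins 54 mm behind the grasp point. The pads swing forward as they close: fully open they stand 13 mm farther back than shut.
Start: joints at [70.932, 13.648, -0.773, 75.585, 0, 90], TCP at [0.171, 0.496, 0.253] pointing down, gripper open.
Joint ranges: [-152.45, 152.45], [-59.26, 108.67], [-65.41, 83.53], [-104.44, 129.93], [-82.83, 76.93], [-180, 180]. Speed limits (degrees/s): [127.2, 127.2, 159.86, 180, 180, 180].

INTERFACE

Orientations are given as a 3x3 rotation matrix whose columns are the frame's x, y, z axes.
In Python, from cell import robot gives the robot as it stands.
- The arm moves only by the tool servo_tool, never from a script. Its argument "series" is a list of rows, each a list of 3 entries, a list of its own where there are three numbers: the closure in counts, from 0 (fully open) to 255 (shut), then the shift along the tool's x, y, z in m, then the turn, a rotation vector about the tool's x, y, z in rad. In form: [[jaw, [dx, dy, dz], [ax, ay, az]], ...]. A call has 1 to 12 rows; each row is the pose to reach, as a shift and turn from the pose commanded when the call began, along the tool's axes at that moment; what a row does not reach only later rows make up. A row lasts 1/12 s, in which the tool goes at most 41.7 mm and 7.16 degrees, less where a joint would pass 70% of its speed; a pose out of reach is approached as far as the arm can. A call with a gripper value outside its range is refused whole. The fingers move at their own pace and stop on an object; "newtons" is the grip in N (left out, the last holds). Time passes only in rows, so rows that repeat a pose let the fingers close. It gives the time, the measured TCP pose, the force, the opening and the grip force at its end, in the units of the state.
- robot.get_state(): the state, without advancing time (a new reading comes with each control period).
- robot.snapshot(name): name is "scene" or "side" or "wrist"; returns a dict with "frame" (384x512x3 uint8, red, green, blue), "camera_matrix" (3x3 intrinsics, pixels), "k1" (the pictures are not rectified: a ray, as slopes to the right and down, at radius r is drawn at 1 + k1 r^2 times it, then the intrinsics apply), "extrinsics" (4x4, takes a point from camera to world coordinates); the wrist camera has in their place "T_tool_cam" (4x4, takes a point from camera to tool coordinates, whose origin is the TCP and whose axes are the flange's). Camera axes: x right, y up, looking along -z (the intrinsics and any distortion apply to the point x, -y, -z); pixel columns grow to the right and rows downward; lengths in m; the calibration is good to about 2 mm. A picture is of the moment at which its call begins: read the wrist's pose just before it. There is no depth.
- robot.finish_job(): hands the job in; it is judged then, once.
The state is a dict: "time_s": time; "joint_positions": joint angles; "joint_vel": joint speeds; "joint_efforts": joint torques, N m; "ee_pos": TCP position; "eef_rot": TCP orientation; "force": force on the tool from outside, world axes, zero at the start; "torque": the same for the moment, N m; "opening": finger opening in m; "grip_force": force on a finger pad.
Only numpy, scipy, OpenCV 4.12 (cv2) and the standard library are available. Lean on these libraries where they do the work, as an engineer would, in place of code of your own. Each camera call takes 0.05 s, during which the arm holds its last target. There are 200 camera calls.

## Working session

There is one attempt and no reset: what is moved stays moved. The work goes in short steps, Python scripts to look and compute and a tool call to move; the robot and the scene stay as the last step left them, time stands still between calls to the robot, and variables do not carry over. Pictures are saved under pics/ and viewed, at most 10 in all, crops included, and the job is handed in when it is done.

Besides the shell and the picture viewer there is one more tool, called as name(argument=value, ...) on one line, values as JSON. servo_tool: Moves the arm, as the interface text tells. Its arguments: {"type":"object","properties":{"series":{"type":"array"},"newtons":{"type":"number"}},"required":["series"]}

```bash
mkdir -p pics; ls
cat > h.py <<'E'
import numpy as np, cv2, pickle
from cell import robot
def snap(name,fn):
    st=robot.get_state(); s=robot.snapshot(name)
    cv2.imwrite(f'pics/{fn}.png',s['frame'][:,:,::-1])
    if name=='wrist':
        T=np.eye(4);T[:3,:3]=st['eef_rot'];T[:3,3]=st['ee_pos'];E=T@np.array(s['T_tool_cam'])
    else: E=np.array(s['extrinsics'])
    d=dict(K=np.array(s['camera_matrix']),k1=s['k1'],E=E,frame=s['frame']); pickle.dump(d,open(f'pics/{fn}.pkl','wb'));return d
def load(fn): return pickle.load(open(f'pics/{fn}.pkl','rb'))
def ray(d,u,v):
    K,k=d['K'],d['k1']; p=np.array([(u-K[0,2])/K[0,0],(v-K[1,2])/K[1,1]]); q=p.copy()
    for _ in range(30): q=p/(1+k*(q@q))
    w=d['E'][:3,:3]@np.array([q[0],-q[1],-1]); return d['E'][:3,3],w/np.linalg.norm(w)
def atz(d,u,v,z):
    o,w=ray(d,u,v); return o+w*(z-o[2])/w[2]
def tri(*a):
    A=np.zeros((3,3));b=np.zeros(3);R=[]
    for d,u,v in a:
        o,w=ray(d,u,v);P=np.eye(3)-np.outer(w,w);A+=P;b+=P@o;R.append((o,w))
    x=np.linalg.solve(A,b); return x,[float(np.linalg.norm((np.eye(3)-np.outer(w,w))@(x-o))) for o,w in R]
def proj(d,X):
    c=np.linalg.inv(d['E'])@np.append(X,1);p=np.array([c[0],-c[1]])/-c[2];p=p*(1+d['k1']*(p@p))
    return d['K'][:2,:2]@p+d['K'][:2,2]
E
python3 - <<'E'
from h import *
np.set_printoptions(precision=3,suppress=True)
for n in('scene','side','wrist'):
    d=snap(n,n+'0');print(n,d['K'].tolist(),d['k1']);print(d['E'])
s=robot.get_state();print(s)
a=[cv2.imread(f'pics/{n}0.png') for n in('scene','side','wrist')]
E
```

```text
pics
scene [[454.06379287472794, 0.0, 261.30016123770145], [0.0, 454.06379287472794, 187.21311293935074], [0.0, 0.0, 1.0]] -0.09631251414699338
[[ 0.549  0.607 -0.575  0.017]
 [-0.836  0.393 -0.383 -0.39 ]
 [-0.006  0.691  0.723  0.813]
 [ 0.     0.     0.     1.   ]]
side [[400.515094284779, 0.0, 262.0865142893897], [0.0, 400.515094284779, 191.7722939671005], [0.0, 0.0, 1.0]] -0.08873499662054823
[[ 1.     0.001 -0.008  0.559]
 [-0.006  0.662 -0.749 -0.637]
 [ 0.004  0.749  0.662  0.667]
 [ 0.     0.     0.     1.   ]]
wrist [[286.5880916506686, 0.0, 255.61440110016062], [0.0, 286.5880916506686, 188.71340977270836], [0.0, 0.0, 1.0]] -0.04460532947850186
[[ 0.326 -0.9   -0.288  0.099]
 [ 0.945  0.31   0.1    0.52 ]
 [-0.001 -0.305  0.952  0.374]
 [ 0.     0.     0.     1.   ]]
{'time_s': 0.15, 'joint_positions': array([70.934, 13.675, -0.806, 75.585,  0.   , 90.001]), 'joint_vel': array([-0.121, -0.122, -0.021,  0.088, -0.011, -0.068]), 'joint_efforts': array([  0.001, -53.908,  34.66 ,   0.014,   0.   ,   0.   ]), 'ee_pos': array([0.171, 0.496, 0.253]), 'eef_rot': array([[-0.945,  0.327, -0.   ],
       [ 0.327,  0.945, -0.001],
       [ 0.   , -0.001, -1.   ]]), 'force': array([-0.394,  0.114, -0.798]), 'torque': array([-0.007,  0.057, -0.011]), 'grip_force': 0.0, 'opening': 0.08555504573546793}
```

View pics/scene0.png

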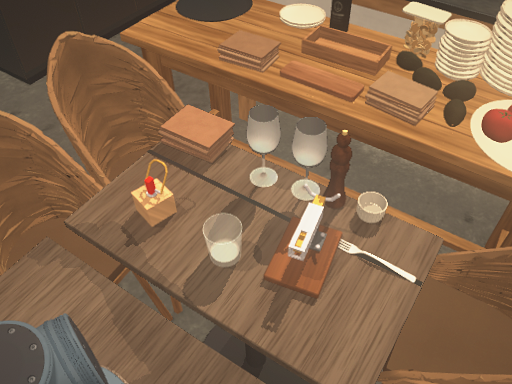

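View pics/side0.png

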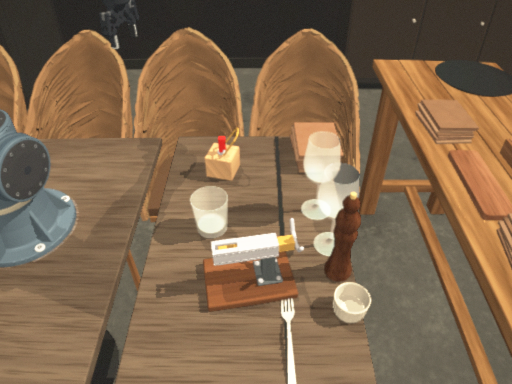

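View pics/wrist0.png

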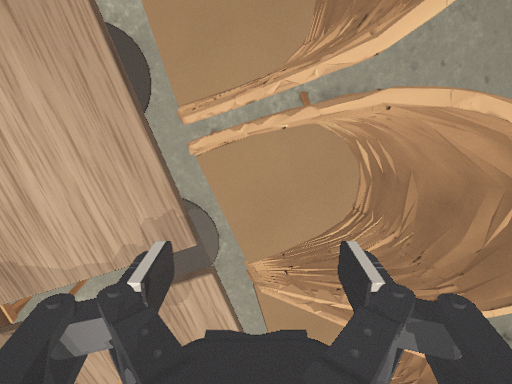

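The scene shows the block and pin at (152,190) and the stand tube from (300,250) to (318,205). In the side view the pin is at (222,147) and the tube runs from (213,248) to (278,243). Next I'll enlarge these areas in one composite.

Run:
```python
import cv2,numpy as np
def c(n,u,v,w,h):
    return cv2.resize(cv2.imread(f'pics/{n}.png')[v:v+h,u:u+w],(400,300),interpolation=cv2.INTER_CUBIC)
o=np.vstack([np.hstack([c('scene0',115,150,80,60+0),c('side0',190,120,80,60)]),np.hstack([c('scene0',260,180,120,90),c('side0',200,205,120,90)])])
o2=cv2.imwrite('pics/comp0.png',o)
```

```text
(no output)
```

View pics/comp0.png

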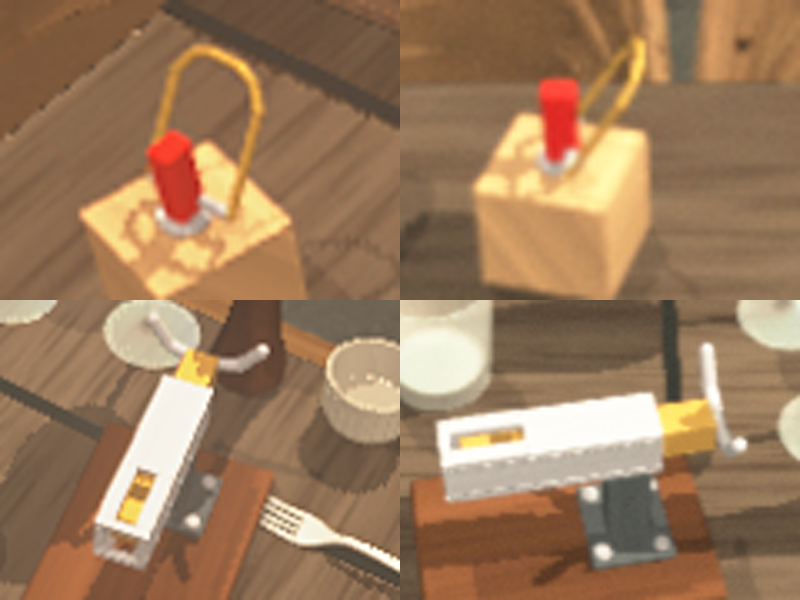

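The composite shows the handle top at scene (149,179) and side (222,137), plus the tube's four top corners and the slot in both views. I'll triangulate those.

Run:
```python
from h import *
np.set_printoptions(precision=4,suppress=True)
s,d=load('scene0'),load('side0')
P={'handletop':((172,143),(160,85),0),'bow':((222,52),(240,43),0),'collar':((180,220),(157,163),0),'bl_left':((82,213),(75,190),0)}
Q={'FL':((97,220),(38,122)),'FR':((147,233),(45,168)),'BL':((178,77),(255,93)),'BR':((213,88),(263,142)),'slot':((136,197),(88,138))}
for k,(a,b,_) in P.items(): print(k,*tri((s,115+a[0]/5,150+a[1]/5),(d,190+b[0]/5,120+b[1]/5)))
for k,(a,b) in Q.items(): print(k,*tri((s,260+a[0]*.3,180+a[1]*.3),(d,200+b[0]*.3,205+b[1]*.3)))
# glasses
for u,v,w,x in((264,178,318,209),(306,189,326,243),(223,252,211,225)): print(tri((s,u,v),(d,w,x)))
```

```text
handletop [0.4663 0.2068 0.1052] [0.00011374446380947206, 0.00011374446380949401]
bow [0.507  0.2089 0.1279] [0.0006683005239436458, 0.0006683005239435588]
collar [0.462  0.2098 0.0558] [0.0008358985855636087, 0.0008358985855636667]
bl_left [0.4254 0.228  0.0512] [0.02350147213760693, 0.023501472137606876]
FL [ 0.4719 -0.149   0.114 ] [0.0002067975925467765, 0.0002067975925466366]
FR [ 0.4789 -0.1785  0.1128] [0.0014883382563157597, 0.001488338256315704]
BL [ 0.5903 -0.1351  0.1194] [0.0023878818098107646, 0.0023878818098108994]
BR [ 0.5962 -0.1587  0.1116] [0.002131101028859331, 0.0021311010288593796]
slot [ 0.4998 -0.1586  0.1118] [0.000285873121147213, 0.00028587312114719966]
(array([ 0.7006,  0.0577, -0.0058]), [0.002711829040470782, 0.002711829040470782])
(array([ 0.7049, -0.0623,  0.0127]), [0.0014759732566724424, 0.0014759732566724335])
(array([ 0.4498, -0.0006,  0.0049]), [0.0011494666563102538, 0.0011494666563104218])
```

servo_tool(series=[[0,[-0.03,-0.014,0],[0,0,-0.03]],[0,[-0.07,-0.033,0],[0,0,-0.1]],[0,[-0.11,-0.052,0],[0,0,-0.2]],[0,[-0.15,-0.071,0],[0,0,-0.3]],[0,[-0.19,-0.09,0],[0,0,-0.332]],[0,[-0.228,-0.108,0],[0,0,-0.332]],[0,[-0.266,-0.126,0],[0,0,-0.332]],[0,[-0.304,-0.144,0],[0,0,-0.332]],[0,[-0.34,-0.16,0],[0,0,-0.332]],[0,[-0.372,-0.175,0],[0,0,-0.332]],[0,[-0.372,-0.175,0],[0,0,-0.332]],[0,[-0.372,-0.175,0],[0,0,-0.332]]])

```text
time_s: 1.15
ee_pos: [0.4672, 0.2073, 0.2528]
eef_rot: [[-1.0, 0.005, -0.001], [0.005, 1.0, -0.0], [0.001, -0.0, -1.0]]
force: [-0.2, 1.0, 0.3]
opening: 0.0851
grip_force: 0.0
```

Run:
```python
from h import *
np.set_printoptions(precision=4,suppress=True)
d=snap('wrist','w1');s=robot.get_state();print(s['ee_pos'],s['eef_rot'])
print(proj(d,[.466,.207,.105]))
```

```text
[0.4661 0.2085 0.2528] [[-1.      0.0033 -0.0012]
 [ 0.0033  1.     -0.0003]
 [ 0.0012 -0.0003 -1.    ]]
[256.9432 178.8952]
```

View pics/w1.png

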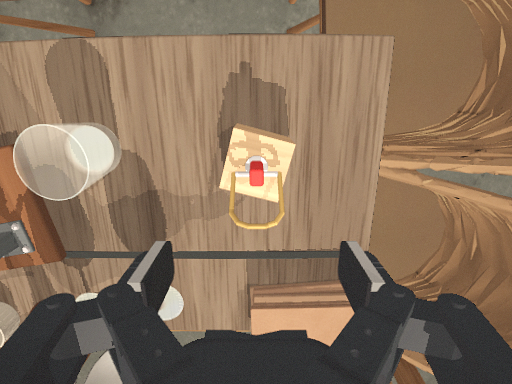

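The wrist picture shows the handle at (257,173), the hinge rod from (235,174) to (280,174) and the bow at (257,228), so the pin's yaw is near 0. I'll measure it by colour.

Run:
```python
from h import *
np.set_printoptions(precision=4,suppress=True)
d=load('w1');f=d['frame'].astype(int)
m=(f[:,:,0]>150)&(f[:,:,1]<70)&(f[:,:,2]<70);v,u=np.nonzero(m[140:205,220:300]);u+=220;v+=140
print(u.min(),u.max(),v.min(),v.max())
for r in range(v.min(),v.max()+1):
    a=u[v==r]; 
    if len(a): print(r,a.min(),a.max(),end='; ')
print()
# handle profile x -8..10 at top z=.106
for p in((257,v.min()),(257,v.max())): print(atz(d,*p,.106))
print('rod',atz(d,234.5,175,.07),atz(d,281,175,.07))
m2=(f[:,:,0]>130)&(f[:,:,2]<90)&(f[:,:,0]-f[:,:,2]>80)&~m
for r in(190,196,202,208):
    print(r,[c for c in range(222,295) if m2[r,c]])
s,e=load('scene0'),load('side0')
print(tri((d,257,228),(s,159.4,160.4),(e,238,128.6)), atz(d,257,228,.12))
print(proj(d,[.465,.209,.106]),proj(d,[.475,.209,.106]),proj(d,[.457,.209,.106]),proj(d,[.457,.209,.065]))
```

```text
250 262 162 170
162 251 261; 163 251 261; 164 251 262; 165 251 262; 166 251 262; 167 251 262; 168 251 262; 169 250 262; 170 251 262; 
[0.449  0.2071 0.106 ]
[0.4568 0.2071 0.106 ]
rod [0.4713 0.1825 0.07  ] [0.4715 0.2335 0.07  ]
190 [234, 279, 282]
196 [233, 234, 282]
202 [233, 279]
208 [233, 283]
(array([0.5068, 0.2073, 0.1291]), [0.0005460117658011266, 0.0010484896472126326, 0.0007830868998728133]) [0.5114 0.2069 0.12  ]
[259.0037 178.1743] [259.0138 187.9937] [258.9953 170.1653] [258.5993 161.1269]
```

servo_tool(series=[[0,[-0.003,-0.03,0],[0,0,-0.03]],[0,[-0.007,-0.07,0],[0,0,-0.07]],[0,[-0.011,-0.11,0],[0,0,-0.1]],[0,[-0.015,-0.15,0],[0,0,-0.14]],[0,[-0.019,-0.19,0],[0,0,-0.14]],[0,[-0.023,-0.23,0],[0,0,-0.14]],[0,[-0.026,-0.27,0],[0,0,-0.14]],[0,[-0.03,-0.31,0],[0,0,-0.14]],[0,[-0.033,-0.345,0],[0,0,-0.14]],[0,[-0.035,-0.367,0],[0,0,-0.14]],[0,[-0.035,-0.367,0],[0,0,-0.14]],[0,[-0.035,-0.367,0],[0,0,-0.14]]])

```text
time_s: 2.2
ee_pos: [0.5004, -0.1572, 0.2531]
eef_rot: [[-0.99, -0.138, -0.001], [-0.138, 0.99, 0.001], [0.001, 0.001, -1.0]]
force: [-0.3, 0.8, -0.0]
opening: 0.0853
grip_force: 0.0
```

Run:
```python
from h import *
np.set_printoptions(precision=4,suppress=True)
d=snap('wrist','w2');s=robot.get_state();print(s['ee_pos'],s['eef_rot'],s['joint_positions'])
u,v=map(int,proj(d,[.53,-.155,.115]));print(u,v)
o=d['frame'][v-100:v+100,u-130:u+130][:,:,::-1];print(v-100,u-130)
cv2.imwrite('pics/w2c.png',cv2.resize(o,(780,600),interpolation=cv2.INTER_CUBIC))
```

```text
[ 0.5004 -0.1564  0.2532] [[-0.9902 -0.1396 -0.0006]
 [-0.1396  0.9902  0.0006]
 [ 0.0005  0.0007 -1.    ]] [-17.3725  13.6119  -0.8331  75.5971   0.0225 -25.3961]
255 212
112 125
```

View pics/w2c.png

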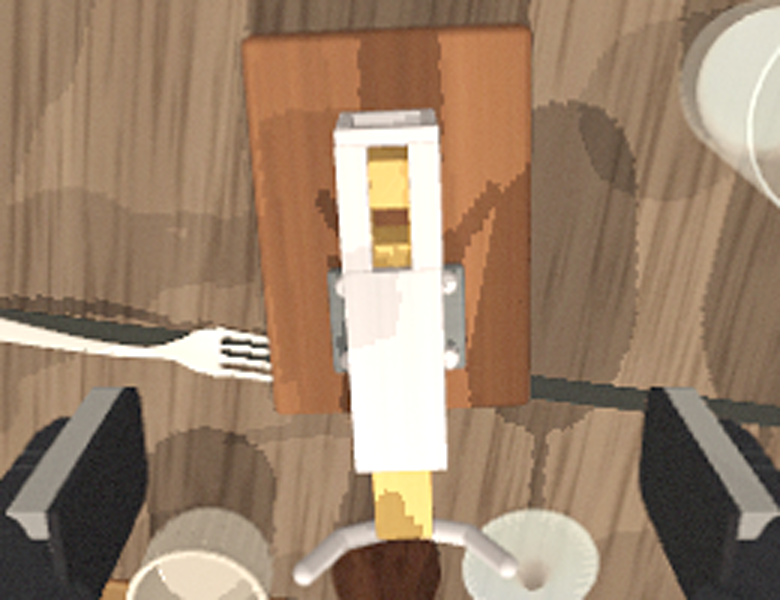

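The crop shows the tube's top face with corners (335,126), (440,126), (355,470) and (446,470). The slot spans v=147-269 and u=367-412, with the bar's hole at v≈209-244.

Run:
```python
from h import *
np.set_printoptions(precision=4,suppress=True)
d=load('w2');f=lambda u,v,z=.115: atz(d,125+u/3-.33,112+v/3-.33,z)
FL,FR,BL,BR=f(336,128),f(440,126),f(355,470),f(446,470)
print(FL,FR,BL,BR)
ax=(BL+BR-FL-FR)/2;print(np.linalg.norm(ax),np.degrees(np.arctan2(ax[1],ax[0])))
for a,b in((FL,BL),(FR,BR)): print(np.degrees(np.arctan2(*(b-a)[1::-1])),np.linalg.norm(b-a))
print('w',np.linalg.norm(FL-FR),np.linalg.norm(BL-BR))
yaw=np.arctan2(ax[1],ax[0]);e=np.array([np.cos(yaw),np.sin(yaw),0])
s1,s2=f(388,147),f(391,269.5);c=(s1+s2)/2;print('slot',s1,s2,c,np.linalg.norm(s1-s2),'from ends',(FL+FR)/2+.026*e,(BL+BR)/2-.095*e)
n=np.array([-e[1],e[0],0])
for u,v in((367,205),(412,205)): print('slot side',(f(u,v)-c)@n)
h=[f(390,209,.1095),f(390,244,.1095)];print('hole',h,[(x-c)@e for x in h])
s,g=load('scene0'),load('side0')
for k,(a,b),w in(('FL',((97,220),(38,122)),(336,128)),('FR',((147,233),(45,168)),(440,126)),('BL',((178,77),(255,93)),(355,470)),('BR',((213,88),(263,142)),(446,470))):
    print(k,*tri((s,260+a[0]*.3,180+a[1]*.3),(g,200+b[0]*.3,205+b[1]*.3),(d,125+w[0]/3,112+w[1]/3)))
```

```text
[ 0.4758 -0.1798  0.115 ] [ 0.4708 -0.1484  0.115 ] [ 0.5947 -0.1589  0.115 ] [ 0.5903 -0.1274  0.115 ]
0.12097698625545543 9.954367728718779
9.95588630339053 0.12066211224766389
9.952857038496258 0.12129186034778831
w 0.03175726276748746 0.03176659138455087
slot [ 0.4795 -0.1632  0.115 ] [ 0.519  -0.1568  0.115 ] [ 0.4993 -0.16    0.115 ] 0.0401043789031675 from ends [ 0.4989 -0.1596  0.115 ] [ 0.4989 -0.1596  0.115 ]
slot side -0.007013580708873874
slot side 0.007100183419325299
hole [array([ 0.5006, -0.1597,  0.1095]), array([ 0.5124, -0.158 ,  0.1095])] [np.float64(0.0014034331385033463), np.float64(0.013244235259489886)]
FL [ 0.4695 -0.166   0.1316] [0.01410928392623228, 0.005478785121932101, 0.013121901533515334]
FR [ 0.4793 -0.162   0.0982] [0.014653446579635165, 0.005928071910943068, 0.016223638371426766]
BL [ 0.5845 -0.149   0.1324] [0.009815919387909315, 0.007084450952351803, 0.010230040719330664]
BR [ 0.6025 -0.1403  0.0959] [0.014029062154940602, 0.008341507528878847, 0.016212302843283656]
```

servo_tool(series=[[0,[-0.001,0.03,0],[0,0,0.03]],[0,[-0.003,0.07,0],[0,0,0.07]],[0,[-0.004,0.11,0],[0,0,0.1]],[0,[-0.006,0.15,0],[0,0,0.14]],[0,[-0.007,0.19,0],[0,0,0.14]],[0,[-0.009,0.23,0],[0,0,0.14]],[0,[-0.01,0.27,0],[0,0,0.14]],[0,[-0.012,0.31,0],[0,0,0.14]],[0,[-0.013,0.345,0.01],[0,0,0.14]],[0,[-0.0142,0.3653,0.03],[0,0,0.14]],[0,[-0.0142,0.3653,0.06],[0,0,0.14]],[0,[-0.0142,0.3653,0.08],[0,0,0.14]]])

```text
time_s: 3.25
ee_pos: [0.4616, 0.2091, 0.1716]
eef_rot: [[-1.0, -0.005, -0.001], [-0.005, 1.0, -0.0], [0.001, 0.0, -1.0]]
force: [0.7, 0.3, -0.6]
opening: 0.0856
grip_force: 0.0
```

Run:
```python
from h import *
np.set_printoptions(precision=4,suppress=True)
s=robot.get_state();print(s['ee_pos'],s['eef_rot'],s['force']);d=snap('wrist','w3')
a=np.array([.4635,.2073,.105]);print(s['eef_rot'].T@(a-s['ee_pos']))
cv2.imwrite('pics/w3c.png',cv2.resize(d['frame'][110:310,126:386][:,:,::-1],(780,600),interpolation=cv2.INTER_CUBIC))
```

```text
[0.4616 0.2091 0.1716] [[-1.     -0.0052 -0.001 ]
 [-0.0052  1.     -0.    ]
 [ 0.001   0.     -1.    ]] [ 0.69    0.2525 -0.6309]
[-0.0019 -0.0018  0.0666]
```

View pics/w3c.png

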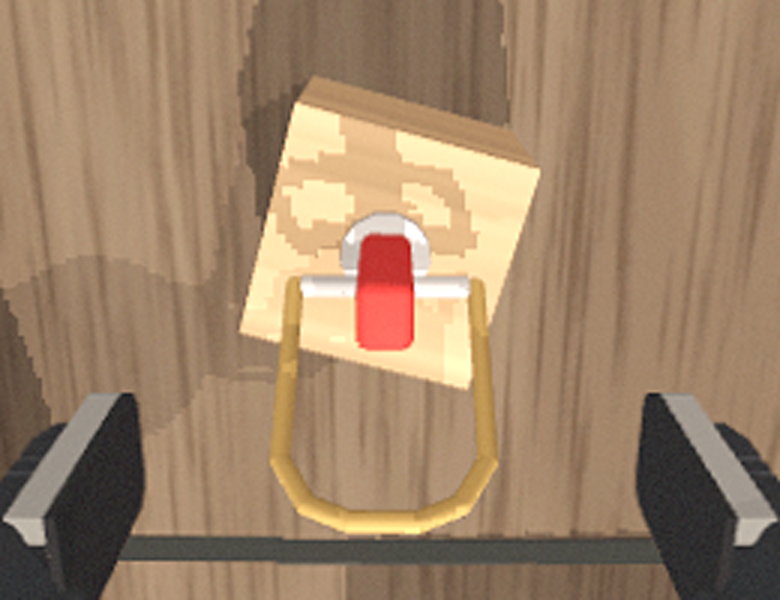

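The handle top is at crop (384, 280-348), square to the image and slightly left of the jaw centre. That matches the computed −1.8 mm shift.

servo_tool(series=[[0,[-0.002,-0.002,0.02],[0,0,0]],[0,[-0.002,-0.002,0.045],[0,0,0]],[0,[-0.002,-0.002,0.06],[0,0,0]],[0,[-0.002,-0.002,0.066],[0,0,0]],[0,[-0.002,-0.002,0.0665],[0,0,-0.005]],[0,[-0.002,-0.002,0.0665],[0,0,-0.005]]])

```text
time_s: 3.8
ee_pos: [0.4658, 0.2046, 0.1077]
eef_rot: [[-1.0, -0.006, 0.0], [-0.006, 1.0, 0.0], [-0.0, 0.0, -1.0]]
force: [0.3, -0.1, -0.0]
opening: 0.0853
grip_force: 0.0
```

Run:
```python
from h import *
np.set_printoptions(precision=4,suppress=True)
d=load('w3');
g=lambda u,v,z:atz(d,126+u/3-.33,110+v/3-.33,z)
print(g(384.5,280,.106),g(384.5,348,.106),g(293,285,.07),g(473,285,.07),g(384,520,.125))
s=robot.get_state();print(s['ee_pos'],s['eef_rot'],s['force'])
```

```text
[0.4547 0.2062 0.106 ] [0.472  0.2063 0.106 ] [0.4698 0.1807 0.07  ] [0.4695 0.2306 0.07  ] [0.5066 0.2064 0.125 ]
[0.4658 0.2046 0.1077] [[-1.     -0.0057  0.0004]
 [-0.0057  1.      0.0002]
 [-0.0004  0.0002 -1.    ]] [ 0.3014 -0.1444 -0.0104]
```

servo_tool(series=[[0,[0.0045,0.0015,0.0025],[0,0,-0.006]],[0,[0.0045,0.0015,0.0025],[0,0,-0.006]],[0,[0.0045,0.0015,0.0025],[0,0,-0.006]],[0,[0.0045,0.0015,0.0025],[0,0,-0.006]]])

```text
time_s: 4.13
ee_pos: [0.4617, 0.2056, 0.1049]
eef_rot: [[-1.0, -0.01, 0.001], [-0.01, 1.0, 0.0], [-0.001, 0.0, -1.0]]
force: [0.0, -0.3, 0.2]
opening: 0.0855
grip_force: 0.0
```

servo_tool(series=[[120,[0,0.0005,0],[0,0,0.01]],[200,[0,0.0005,0],[0,0,0.01]],[255,[0,0.0005,0],[0,0,0.01]],[255,[0,0.0005,0],[0,0,0.01]],[255,[0,0.0005,0],[0,0,0.01]],[255,[0,0.0005,0],[0,0,0.01]],[255,[0,0.0005,0],[0,0,0.01]],[255,[0,0.0005,0],[0,0,0.01]],[255,[0,0.0005,0],[0,0,0.01]]], newtons=60)

```text
time_s: 4.88
ee_pos: [0.4615, 0.206, 0.1043]
eef_rot: [[-1.0, -0.0, 0.0], [-0.0, 1.0, 0.0], [-0.0, 0.0, -1.0]]
force: [0.1, 0.6, -1.1]
opening: 0.0131
grip_force: 60.3
```

servo_tool(series=[[255,[0,0,-0.02],[0,0,0]],[255,[0,0,-0.06],[0,0,0]],[255,[0,0,-0.1],[0,0,0]],[255,[0,0,-0.135],[0,0,0]],[255,[0,0,-0.135],[0,0,0]]])

```text
time_s: 5.3
ee_pos: [0.4638, 0.2069, 0.2459]
eef_rot: [[-1.0, -0.0, 0.009], [-0.0, 1.0, 0.004], [-0.009, 0.004, -1.0]]
force: [0.6, -0.1, -0.2]
opening: 0.0127
grip_force: 60.4
```

servo_tool(series=[[255,[-0.003,-0.025,0],[0,0,-0.03]],[255,[-0.007,-0.06,0],[0,0,-0.07]],[255,[-0.011,-0.1,0],[0,0,-0.1]],[255,[-0.016,-0.14,0],[0,0,-0.14]],[255,[-0.02,-0.18,0],[0,0,-0.1737]],[255,[-0.025,-0.22,0],[0,0,-0.1737]],[255,[-0.03,-0.26,0],[0,0,-0.1737]],[255,[-0.035,-0.3,0],[0,0,-0.1737]],[255,[-0.039,-0.335,0],[0,0,-0.1737]],[255,[-0.0432,-0.3635,0],[0,0,-0.1737]],[255,[-0.0432,-0.3647,0.01],[0,0,-0.1737]],[255,[-0.0432,-0.3647,0.01],[0,0,-0.1737]]])

```text
time_s: 6.3
ee_pos: [0.5039, -0.1601, 0.2273]
eef_rot: [[-0.985, -0.17, -0.003], [-0.17, 0.985, 0.001], [0.003, 0.001, -1.0]]
force: [-0.4, 0.1, -0.9]
opening: 0.0129
grip_force: 60.4
```

servo_tool(series=[[255,[0,0,0.0],[0,0,0]],[255,[0,0,0],[0,0,0]],[255,[0,0,0],[0,0,0]]])

```text
time_s: 6.55
ee_pos: [0.5048, -0.1577, 0.2296]
eef_rot: [[-0.985, -0.175, 0.0], [-0.175, 0.985, -0.0], [-0.0, -0.0, -1.0]]
force: [-0.4, 1.5, -0.7]
opening: 0.0127
grip_force: 60.4
```

Run:
```python
from h import *
np.set_printoptions(precision=4,suppress=True)
s=robot.get_state();print(s['ee_pos'],s['eef_rot'],s['force'])
c=[]
for n,X in(('wrist',[.505,-.158,.14]),('side',[.515,-.158,.16]),('scene',[.515,-.158,.16])):
    d=snap(n,n+'4');u,v=proj(d,X);w,h=(80,60) if n!='wrist' else (133,100)
    u=int(u);v=int(v);u0,v0=u-w//2,v-h//2
    if n=='wrist': v0-=0
    print(n,u0,v0);c.append(cv2.resize(d['frame'][v0:v0+h,u0:u0+w][:,:,::-1],(400,300),interpolation=cv2.INTER_CUBIC))
    if n=='wrist': c.append(cv2.resize(d['frame'][:,:,::-1],(400,300)))
cv2.imwrite('pics/c4.png',np.vstack([np.hstack(c[:2]),np.hstack(c[2:])]))
```

```text
[ 0.5048 -0.1577  0.2296] [[-0.9846 -0.1746  0.0001]
 [-0.1746  0.9846 -0.0001]
 [-0.0001 -0.0001 -1.    ]] [-0.3997  1.5091 -0.6712]
wrist 191 151
side 193 198
scene 266 187
```

View pics/c4.png

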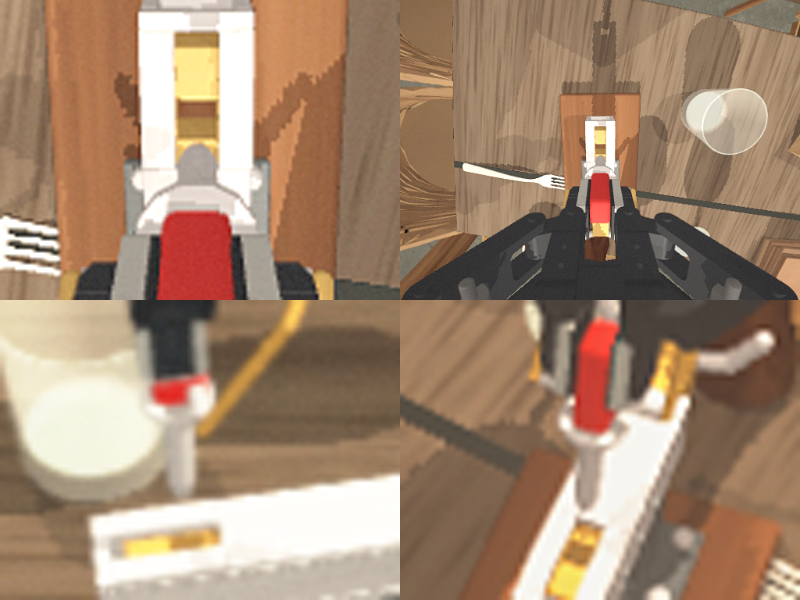

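Upper left (wrist): the tip apex is at crop (198,147), nearly centred on the slot (u 175-218). The other views agree. I'll get sub-pixel edges.

Run:
```python
from h import *
np.set_printoptions(precision=4,suppress=True)
d=load('wrist4');f=d['frame'].astype(int);T=robot.get_state()
R=T['eef_rot'];p=T['ee_pos']
g=f.astype(float)
for v in(166,172,178,184,190): print(v,'blue',f[v,242:272,2].tolist())
for v in(203,206,209,213): print(v,'red',f[v,242:272,0].tolist())
zt=p[2]-.0443-.046
print('tip z',zt)
for n,a in(('tipfront',atz(d,191+198/3,151+147/3,zt)),('slotmid',atz(d,191+196.5/3,151+80/3,.115)),('slotfront',atz(d,191+196.5/3,151+32/3,.115)),('hole near',atz(d,191+197/3,151+101/3,.1095))): print(n,a,R.T@(a-p))
```

```text
166 blue [255, 255, 255, 253, 255, 255, 214, 107, 84, 87, 83, 84, 86, 90, 89, 88, 87, 87, 84, 82, 75, 84, 255, 255, 255, 255, 255, 255, 255, 255]
172 blue [255, 255, 255, 254, 255, 255, 220, 150, 143, 143, 147, 145, 143, 144, 144, 144, 149, 150, 142, 142, 133, 126, 255, 255, 254, 255, 255, 255, 255, 255]
178 blue [255, 255, 255, 255, 254, 255, 237, 153, 143, 146, 145, 148, 148, 147, 147, 146, 147, 148, 150, 135, 133, 117, 255, 255, 254, 255, 255, 255, 255, 255]
184 blue [255, 255, 255, 254, 255, 255, 245, 132, 65, 90, 103, 109, 105, 108, 104, 104, 104, 99, 97, 94, 89, 108, 255, 255, 254, 255, 255, 255, 255, 255]
190 blue [255, 255, 255, 255, 255, 255, 247, 133, 66, 71, 70, 72, 72, 72, 73, 71, 69, 70, 73, 71, 62, 90, 255, 255, 254, 255, 255, 255, 255, 255]
203 red [255, 255, 255, 255, 255, 255, 255, 227, 213, 181, 174, 174, 173, 176, 177, 178, 175, 173, 173, 172, 191, 224, 255, 255, 255, 255, 255, 255, 255, 255]
206 red [255, 255, 255, 255, 255, 255, 255, 196, 165, 176, 174, 173, 174, 175, 176, 179, 176, 171, 174, 175, 170, 191, 255, 255, 255, 255, 255, 255, 255, 255]
209 red [255, 255, 255, 255, 255, 255, 255, 255, 188, 173, 173, 173, 174, 175, 171, 170, 178, 173, 175, 174, 167, 255, 255, 255, 255, 255, 255, 255, 255, 255]
213 red [255, 255, 255, 240, 209, 184, 172, 205, 211, 226, 230, 230, 230, 231, 233, 231, 233, 233, 233, 231, 217, 178, 174, 196, 226, 255, 255, 255, 255, 255]
tip z 0.13944183934815318
tipfront [ 0.5044 -0.1584  0.1394] [ 0.0006 -0.0003  0.0903]
slotmid [ 0.4932 -0.1607  0.115 ] [ 0.012  -0.0006  0.1147]
slotfront [ 0.4795 -0.1632  0.115 ] [ 0.026  -0.0006  0.1147]
hole near [ 0.501  -0.1591  0.1095] [ 0.0041 -0.0004  0.1202]
```

servo_tool(series=[[255,[0.001,-0.0003,0.01],[0,0,0]],[255,[0.001,-0.0003,0.018],[0,0,0]],[255,[0.001,-0.0003,0.022],[0,0,0]],[255,[0.001,-0.0003,0.024],[0,0,0]],[255,[0.001,-0.0003,0.026],[0,0,0]],[255,[0.001,-0.0003,0.027],[0,0,0]],[255,[0.001,-0.0003,0.027],[0,0,0]]])

```text
time_s: 7.28
ee_pos: [0.5038, -0.1593, 0.2022]
eef_rot: [[-0.985, -0.173, -0.0], [-0.173, 0.985, -0.0], [0.0, -0.0, -1.0]]
force: [0.3, 0.3, -1.6]
opening: 0.0129
grip_force: 60.4
```

servo_tool(series=[[255,[0,0,0.001],[0,0,0]],[255,[0,0,0.002],[0,0,0]],[255,[0,0,0.003],[0,0,0]],[255,[0,0,0.004],[0,0,0]],[255,[0,0,0.004],[0,0,0]]])

```text
time_s: 7.7
ee_pos: [0.5038, -0.1592, 0.1982]
eef_rot: [[-0.985, -0.173, -0.0], [-0.173, 0.985, -0.0], [0.0, -0.0, -1.0]]
force: [-0.5, 0.0, -1.1]
opening: 0.0129
grip_force: 60.4
```

servo_tool(series=[[255,[0,0,0.001],[0,0,0]],[255,[0,0,0.002],[0,0,0]],[255,[0,0,0.003],[0,0,0]],[255,[0,0,0.004],[0,0,0]],[255,[0,0,0.005],[0,0,0]],[255,[0,0,0.005],[0,0,0]]])

```text
time_s: 8.2
ee_pos: [0.5037, -0.1592, 0.1931]
eef_rot: [[-0.985, -0.173, -0.0], [-0.173, 0.985, 0.0], [0.0, 0.0, -1.0]]
force: [0.2, 0.1, -1.4]
opening: 0.0126
grip_force: 60.4
```

servo_tool(series=[[255,[0,0,0.001],[0,0,0]],[255,[0,0,0.002],[0,0,0]],[255,[0,0,0.003],[0,0,0]],[255,[0,0,0.004],[0,0,0]],[255,[0,0,0.004],[0,0,0]]])

```text
time_s: 8.62
ee_pos: [0.5038, -0.1591, 0.1891]
eef_rot: [[-0.985, -0.173, -0.0], [-0.173, 0.985, 0.0], [0.0, 0.0, -1.0]]
force: [0.3, 1.0, -1.0]
opening: 0.0127
grip_force: 60.3
```

servo_tool(series=[[255,[0,0,0.0015],[0,0,0]],[255,[0,0,0.003],[0,0,0]],[255,[0,0,0.0045],[0,0,0]],[255,[0,0,0.006],[0,0,0]],[255,[0,0,0.0075],[0,0,0]],[255,[0,0,0.009],[0,0,0]],[255,[0,0,0.009],[0,0,0]]])

```text
time_s: 9.2
ee_pos: [0.5038, -0.1592, 0.18]
eef_rot: [[-0.985, -0.173, -0.0], [-0.173, 0.985, 0.0], [0.0, 0.0, -1.0]]
force: [0.7, 2.5, -1.5]
opening: 0.0128
grip_force: 60.2
```

servo_tool(series=[[255,[0,0,0.0015],[0,0,0]],[255,[0,0,0.003],[0,0,0]],[255,[0,0,0.0045],[0,0,0]],[255,[0,0,0.006],[0,0,0]],[255,[0,0,0.0075],[0,0,0]],[255,[0,0,0.009],[0,0,0]],[255,[0,0,0.009],[0,0,0]]])

```text
time_s: 9.78
ee_pos: [0.5038, -0.1591, 0.171]
eef_rot: [[-0.985, -0.173, -0.0], [-0.173, 0.985, 0.0], [0.0, 0.0, -1.0]]
force: [1.3, 2.2, -2.8]
opening: 0.0126
grip_force: 60.3
```

servo_tool(series=[[255,[-0.0002,0.0004,0.0015],[0,0,0]],[255,[-0.0002,0.0004,0.003],[0,0,0]],[255,[-0.0002,0.0004,0.0045],[0,0,0]],[255,[-0.0002,0.0004,0.006],[0,0,0]],[255,[-0.0002,0.0004,0.0075],[0,0,0]],[255,[-0.0002,0.0004,0.009],[0,0,0]],[255,[-0.0002,0.0004,0.009],[0,0,0]]])

```text
time_s: 10.37
ee_pos: [0.5038, -0.1589, 0.1619]
eef_rot: [[-0.985, -0.173, -0.001], [-0.173, 0.985, -0.0], [0.001, -0.0, -1.0]]
force: [-0.3, 0.0, -2.3]
opening: 0.0129
grip_force: 60.3
```

servo_tool(series=[[255,[0,0,0.0005],[0,0,0]],[255,[0,0,0.001],[0,0,0]],[255,[0,0,0.0015],[0,0,0]],[255,[0,0,0.002],[0,0,0]],[255,[0,0,0.002],[0,0,0]]])

```text
time_s: 10.78
ee_pos: [0.504, -0.1589, 0.1603]
eef_rot: [[-0.985, -0.173, -0.0], [-0.173, 0.985, -0.0], [0.0, -0.0, -1.0]]
force: [-0.3, 0.5, -1.2]
opening: 0.0125
grip_force: 60.4
```

servo_tool(series=[[255,[0,0,0.0003],[0,0,0]],[255,[0,0,0.0006],[0,0,0]],[255,[0,0,0.0009],[0,0,0]],[255,[0,0,0.0009],[0,0,0]]])

```text
time_s: 11.12
ee_pos: [0.5039, -0.1589, 0.1594]
eef_rot: [[-0.985, -0.173, -0.0], [-0.173, 0.985, -0.0], [0.0, -0.0, -1.0]]
force: [0.3, -0.1, -0.9]
opening: 0.0124
grip_force: 60.4
```

servo_tool(series=[[255,[0,0,0.0003],[0,0,0]],[255,[0,0,0.0006],[0,0,0]],[255,[0,0,0.0006],[0,0,0]]])

```text
time_s: 11.37
ee_pos: [0.504, -0.1588, 0.1592]
eef_rot: [[-0.985, -0.173, 0.0], [-0.173, 0.985, -0.0], [-0.0, -0.0, -1.0]]
force: [-2.4, 0.7, 3.3]
opening: 0.013
grip_force: 61.1
```

servo_tool(series=[[200,[0,0,0],[0,0,0]],[170,[0,0,0],[0,0,0]],[130,[0,0,0],[0,0,0]],[130,[0,0,0],[0,0,0]],[130,[0,0,0],[0,0,0]],[130,[0,0,0],[0,0,0]]])

```text
time_s: 11.87
ee_pos: [0.504, -0.1589, 0.1588]
eef_rot: [[-0.985, -0.173, -0.0], [-0.173, 0.985, -0.0], [0.0, -0.0, -1.0]]
force: [0.3, -0.5, -0.1]
opening: 0.0416
grip_force: 0.0
```

Run:
```python
from h import *
np.set_printoptions(precision=4,suppress=True)
s=robot.get_state();print(s['ee_pos'],s['force'],s['opening'])
c=[]
for n in('side','scene','wrist'):
    d=snap(n,n+'5');u,v=proj(d,[.53,-.158,.14]);w,h=(120,90) if n!='wrist' else (240,180)
    u0,v0=int(u)-w//2,int(v)-h//2
    if n=='wrist': u0,v0=136,150
    print(n,u0,v0);c.append(cv2.resize(d['frame'][v0:v0+h,u0:u0+w][:,:,::-1],(400,300),interpolation=cv2.INTER_CUBIC))
c.append(c[0]*0)
cv2.imwrite('pics/c5.png',np.vstack([np.hstack(c[:2]),np.hstack(c[2:])]))
```

```text
[ 0.504  -0.1589  0.1588] [ 0.3493 -0.4949 -0.0876] 0.0416094221387017
side 182 190
scene 249 174
wrist 136 150
```

View pics/c5.png

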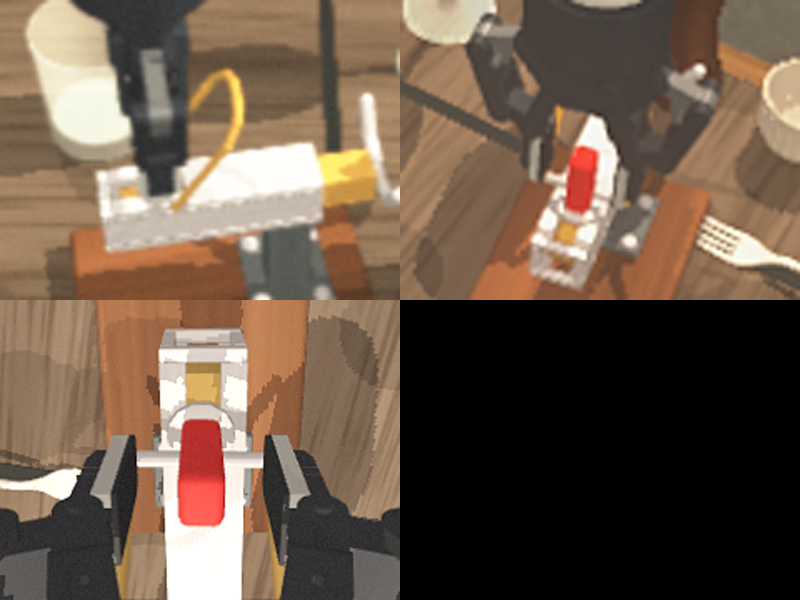

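The pin sits in the tube with its collar flat and the handle in line. The ring leans back (bow at crop (228,72)) and the fingers are clear. First a quick check of the pepper mill's place behind the stand.

servo_tool(series=[[130,[0,0,-0.01],[0,0,0]],[130,[0,0,-0.035],[0,0,0]],[130,[0,0,-0.06],[0,0,0]],[130,[0,0,-0.06],[0,0,0]]])

```text
time_s: 12.35
ee_pos: [0.5058, -0.1594, 0.2239]
eef_rot: [[-0.985, -0.173, 0.006], [-0.173, 0.985, -0.002], [-0.006, -0.003, -1.0]]
force: [0.9, -0.7, 0.0]
opening: 0.0416
grip_force: 0.0
```

Run:
```python
from h import *
np.set_printoptions(precision=4,suppress=True)
s,d=load('scene0'),load('side0')
m=tri((s,346,134),(d,353,196))[0];print('mill top',m,'base',atz(d,338,279,0))
e=np.array([np.cos(.1737),np.sin(.1737)]);o=np.array([.499,-.1597])
for q in(m[:2],np.array([.705,-.062])): print((q-o)@e,(q-o)@[-e[1],e[0]])
```

```text
mill top [ 0.7188 -0.1343  0.2114] base [ 0.7195 -0.15    0.    ]
0.22089145504536892 -0.012924544428911663
0.21978540233586596 0.06062727867933307
```

servo_tool(series=[[130,[-0.02,0,0],[0,0,0]],[130,[-0.045,0,0],[0,0,0]],[130,[-0.067,0,0],[0,0,0]],[130,[-0.067,0,0],[0,0,0]],[130,[-0.067,0,0.015],[0,0,0]],[130,[-0.067,0,0.035],[0,0,0]],[130,[-0.067,0,0.042],[0,0,0]],[130,[-0.067,0,0.042],[0,0,0]],[130,[-0.067,0,0.042],[0,0,0]]])

```text
time_s: 13.1
ee_pos: [0.5696, -0.1473, 0.1773]
eef_rot: [[-0.985, -0.173, -0.0], [-0.173, 0.985, 0.0], [0.0, 0.0, -1.0]]
force: [0.6, -1.1, -0.6]
opening: 0.0416
grip_force: 0.0
```

servo_tool(series=[[130,[0.005,0,0],[0,0,0]],[130,[0.01,0,0],[0,0,0]],[130,[0.015,0,0],[0,0,0]],[130,[0.02,0,0],[0,0,0]],[130,[0.025,0,0],[0,0,0]],[130,[0.03,0,0],[0,0,0]],[130,[0.035,0,0],[0,0,0]],[130,[0.04,0,0],[0,0,0]],[130,[0.045,0,0],[0,0,0]],[130,[0.05,0,0],[0,0,0]],[130,[0.055,0,0],[0,0,0]],[130,[0.055,0,0],[0,0,0]]])

```text
time_s: 14.1
ee_pos: [0.5147, -0.1569, 0.1768]
eef_rot: [[-0.985, -0.173, -0.001], [-0.173, 0.985, -0.0], [0.001, 0.0, -1.0]]
force: [0.1, 0.1, 0.0]
opening: 0.0423
grip_force: 0.1
```

Run:
```python
from h import *
s=robot.get_state();print(s['ee_pos'],s['force'])
c=[]
for n in('side','scene'):
    d=snap(n,n+'6');u,v=proj(d,[.51,-.158,.15]);w,h=120,180
    u0,v0=int(u)-w//2,int(v)-h//2
    print(n,u0,v0);c.append(cv2.resize(d['frame'][v0:v0+h,u0:u0+w][:,:,::-1],(400,600),interpolation=cv2.INTER_CUBIC))
cv2.imwrite('pics/c6.png',np.hstack(c))
```

```text
[ 0.51473366 -0.15686753  0.17679418] [0.14981889 0.12398535 0.01759143]
side 170 141
scene 244 132
```

View pics/c6.png

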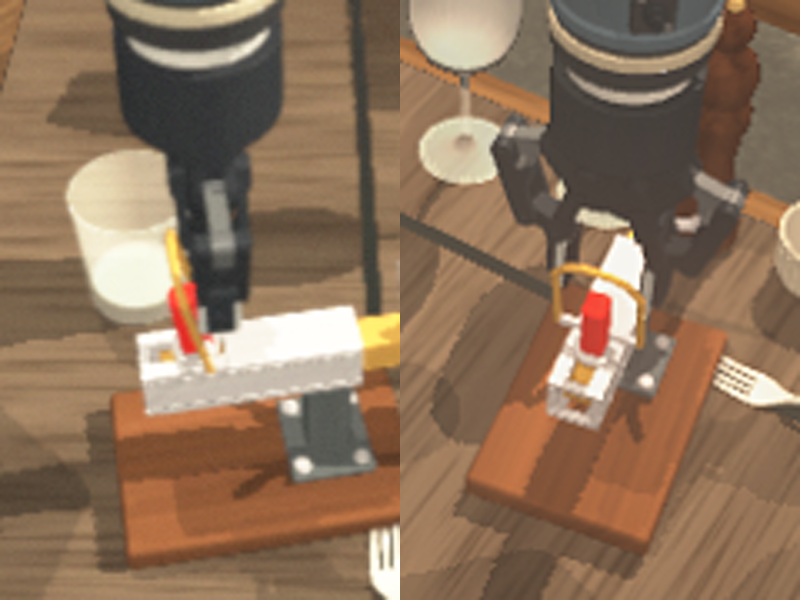

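The ring stands just past upright, ahead of the fingers. I'll carry it forward and down to level.

servo_tool(series=[[130,[0.006,0,0],[0,0,0]],[130,[0.012,0,0],[0,0,0]],[130,[0.018,0,0],[0,0,0]],[130,[0.024,0,0],[0,0,0]],[130,[0.028,0,0.004],[0,0,0]],[130,[0.031,0,0.008],[0,0,0]],[130,[0.033,0,0.013],[0,0,0]],[130,[0.035,0,0.018],[0,0,0]],[130,[0.036,0,0.023],[0,0,0]],[130,[0.037,0,0.027],[0,0,0]],[130,[0.037,0,0.03],[0,0,0]],[130,[0.037,0,0.03],[0,0,0]]])

```text
time_s: 15.2
ee_pos: [0.4791, -0.163, 0.1461]
eef_rot: [[-0.985, -0.173, -0.001], [-0.173, 0.985, 0.0], [0.001, 0.0, -1.0]]
force: [0.4, -0.6, 0.4]
opening: 0.0421
grip_force: 0.0
```

```bash
cat > ring.py <<'E'
from h import *
import sys
# compare predicted ring projection with yellow/brass pixels, over angles
e=np.array([np.cos(.1737),np.sin(.1737),0]);n=np.array([-e[1],e[0],0]);z=np.array([0,0,1])
o=np.array([.5066,-.1584,.115])
def pts(q):
    t=q-.65;dr=-np.sin(t)*e+np.cos(t)*z;h=o+.006*e+.010*z
    P=[h+s*.025*n+r*dr for s in(-1,1) for r in np.linspace(.02,.045,11)]
    return P+[h+y*n+(.051+.015*np.sqrt(1-(y/.025)**2))*dr for y in np.linspace(-.018,.018,11)]
s=robot.get_state();print(s['ee_pos'],s['force'])
for nm in('side','scene'):
    d=snap(nm,nm+sys.argv[1]);f=d['frame'].astype(int)
    m=((f[:,:,0]>110)&(f[:,:,0]-f[:,:,2]>75)&(f[:,:,1]-f[:,:,2]>40)).astype(np.uint8);m=cv2.dilate(m,np.ones((2,2)))
    S=[]
    for q in np.arange(0,3.81,.1):
        S.append((round(float(np.mean([m[int(v),int(u)] for u,v in (proj(d,p) for p in pts(q))])),2),round(float(q),1)))
    print(nm,sorted(S)[::-1][:6])
E
python3 ring.py 7
```

```text
[ 0.47913365 -0.16304531  0.14606067] [ 0.35924196 -0.60587491  0.36009892]
side [(0.7, 2.4), (0.61, 2.5), (0.45, 2.3), (0.36, 3.6), (0.33, 3.5), (0.33, 3.4)]
scene [(0.64, 2.9), (0.64, 2.8), (0.64, 2.7), (0.61, 3.0), (0.61, 2.6), (0.58, 3.1)]
```

servo_tool(series=[[130,[0.0015,0,0.003],[0,0,0]],[130,[0.0027,0,0.006],[0,0,0]],[130,[0.002,0,0.0095],[0,0,0]],[130,[0.0007,0,0.013],[0,0,0]],[130,[-0.0015,0,0.0165],[0,0,0]],[130,[-0.0044,0,0.02],[0,0,0]],[130,[-0.008,0,0.023],[0,0,0]],[130,[-0.0118,0,0.025],[0,0,0]],[130,[-0.0118,0,0.025],[0,0,0]]])

```text
time_s: 16.05
ee_pos: [0.4914, -0.1609, 0.1212]
eef_rot: [[-0.985, -0.173, -0.001], [-0.173, 0.985, 0.0], [0.001, 0.0, -1.0]]
force: [-0.1, -0.5, -0.7]
opening: 0.0417
grip_force: 0.1
```

```bash
python3 ring.py 8
```

```text
[ 0.49140533 -0.16089244  0.12116611] [-0.10102235 -0.49221698 -0.70910304]
side [(0.52, 3.6), (0.48, 3.5), (0.42, 3.7), (0.39, 3.8), (0.36, 3.4), (0.27, 3.1)]
scene [(0.21, 3.2), (0.18, 3.1), (0.18, 2.8), (0.18, 2.0), (0.15, 3.0), (0.15, 2.9)]
```

Ring at about 3.5. Now the last push along +x of the stand, slowly and watching the force.

servo_tool(series=[[130,[-0.0015,0,0],[0,0,0]],[130,[-0.003,0,0],[0,0,0]],[130,[-0.0045,0,0],[0,0,0]],[130,[-0.006,0,0],[0,0,0]],[130,[-0.0065,0,0],[0,0,0]],[130,[-0.007,0,0],[0,0,0]],[130,[-0.007,0,0],[0,0,0]]])

```text
time_s: 16.73
ee_pos: [0.4978, -0.1599, 0.1218]
eef_rot: [[-0.985, -0.173, -0.0], [-0.173, 0.985, -0.0], [0.0, -0.0, -1.0]]
force: [-1.7, -0.4, -1.5]
opening: 0.042
grip_force: 0.7
```

servo_tool(series=[[130,[-0.0005,0,0],[0,0,0]],[130,[-0.001,0,0],[0,0,0]],[130,[-0.001,0,0],[0,0,0]]])

```text
time_s: 16.98
ee_pos: [0.4988, -0.1597, 0.1218]
eef_rot: [[-0.985, -0.173, -0.0], [-0.173, 0.985, -0.0], [0.0, -0.0, -1.0]]
force: [-1.2, 0.6, -1.6]
opening: 0.042
grip_force: 0.8
```

Continue until the stop is felt.

servo_tool(series=[[130,[-0.0005,0,0],[0,0,0]],[130,[-0.001,0,0],[0,0,0]],[130,[-0.001,0,0],[0,0,0]]])

```text
time_s: 17.23
ee_pos: [0.4995, -0.1596, 0.1218]
eef_rot: [[-0.985, -0.173, -0.001], [-0.173, 0.985, -0.0], [0.001, -0.0, -1.0]]
force: [-2.9, -1.5, -1.5]
opening: 0.0419
grip_force: 1.8
```

servo_tool(series=[[130,[-0.0004,0,0],[0,0,0]],[130,[-0.0008,0,0],[0,0,0]],[130,[-0.0008,0,0],[0,0,0]]])

```text
time_s: 17.48
ee_pos: [0.4997, -0.1595, 0.1217]
eef_rot: [[-0.985, -0.173, -0.002], [-0.173, 0.985, -0.0], [0.002, -0.0, -1.0]]
force: [-5.9, -0.9, 1.8]
opening: 0.0421
grip_force: 3.4
```

servo_tool(series=[[130,[-0.0003,0,0],[0,0,0]],[130,[-0.0005,0,0],[0,0,0]],[130,[-0.0005,0,0],[0,0,0]]])

```text
time_s: 17.73
ee_pos: [0.4998, -0.1595, 0.1217]
eef_rot: [[-0.985, -0.173, -0.003], [-0.173, 0.985, -0.001], [0.003, -0.0, -1.0]]
force: [-7.9, -2.1, 2.6]
opening: 0.042
grip_force: 4.3
```

servo_tool(series=[[130,[0.004,0,0],[0,0,0]],[130,[0.01,0,0],[0,0,0]],[130,[0.01,0,-0.01],[0,0,0]],[130,[0.01,0,-0.04],[0,0,0]],[130,[0.01,0,-0.075],[0,0,0]],[130,[0.03,0,-0.11],[0,0,0]],[130,[0.05,0,-0.14],[0,0,0]],[130,[0.05,0,-0.14],[0,0,0]],[130,[0.05,0,-0.14],[0,0,0]]])

```text
time_s: 18.48
ee_pos: [0.4525, -0.1685, 0.2647]
eef_rot: [[-0.985, -0.172, 0.005], [-0.172, 0.985, -0.002], [-0.005, -0.003, -1.0]]
force: [1.2, 0.0, -1.0]
opening: 0.0418
grip_force: 0.0
```

```bash
python3 ring.py 9
python3 - <<'E'
from h import *
# red handle: top position by wrist + side; compare to side5/scene5
for n in('side','scene'):
    for k in('5','9'):
        d=load(n+k);f=d['frame'].astype(int);m=(f[:,:,0]>130)&(f[:,:,1]<60)&(f[:,:,2]<60)
        U,V=proj(d,[.507,-.158,.14]).astype(int);m[:V-30]=0;m[V+30:]=0;m[:,:U-30]=0;m[:,U+30:]=0
        v,u=np.nonzero(m);print(n,k,len(u),u.min(),u.max(),v.min(),v.max(),'pred',proj(d,[.507,-.158,.161]))
# brass pixels in final pictures near/below tube
for n in('side','scene'):
    d=load(n+'9');f=d['frame'].astype(int)
    m=(f[:,:,0]>110)&(f[:,:,0]-f[:,:,2]>75)&(f[:,:,1]-f[:,:,2]>40)
    U,V=proj(d,[.51,-.158,.09]).astype(int)
    print(n,U,V);print('\n'.join(''.join('#' if x else '.' for x in r) for r in m[V-26:V+26,U-28:U+28]))
    e=np.array([.985,.173,0]);nn=np.array([-.173,.985,0]);h=np.array([.5066,-.1584,.125])+.006*e
    print('pred leg ends',[ (proj(d,h+s*.025*nn-np.array([0,0,r]))-[U-28,V-26]).round(1).tolist() for s in(-1,1) for r in(0,.051)])
E
```

```text
[ 0.45246022 -0.16845813  0.26474595] [ 1.18020648  0.02377301 -0.95196563]
side [(0.52, 3.8), (0.33, 3.7), (0.3, 3.6), (0.3, 3.5), (0.3, 3.4), (0.27, 3.1)]
scene [(0.76, 3.8), (0.67, 3.7), (0.42, 3.6), (0.27, 2.5), (0.24, 3.5), (0.24, 3.0)]Traceback (most recent call last):
  File "<stdin>", line 7, in <module>
    return umr_minimum(a, axis, None, out, keepdims, initial, where)
ValueError: zero-size array to reduction operation minimum which has no identity
```

The ring is at its stop (3.8 in both views). One check that the pin is still seated.

Run:
```python
from h import *
C=[]
for n in('side','scene'):
    d=load(n+'9');f=d['frame'].astype(int);m=(f[:,:,0]>130)&(f[:,:,1]<90)&(f[:,:,2]<80)&(f[:,:,0]-f[:,:,1]>100)
    U,V=proj(d,[.507,-.158,.145]).astype(int);q=np.zeros_like(m);q[V-25:V+25,U-20:U+20]=m[V-25:V+25,U-20:U+20]
    v,u=np.nonzero(q);print(n,len(u),u.mean(),v.mean(),v.min(),v.max());C.append((d,u.mean(),v.mean()))
    e=np.array([.985,.173,0])
    for zz in(.119,.161):print(proj(d,np.array([.5076,-.1582,zz])))
print(tri(*C))
```

```text
side 184 229.8586956521739 234.8913043478261 225 246
[230.45647207 243.73077106]
[229.26569692 227.6973404 ]
scene 137 302.985401459854 226.91970802919707 218 236
[302.81102437 233.85139059]
[304.18550643 219.94630473]
(array([ 0.50730377, -0.15704093,  0.1406256 ]), [0.0005171926470518432, 0.0005171926470517772])
```

The handle's centre measures 0.1406 m high, where a seated pin should be at about 0.140, so the pin is seated and upright. Handing in.

```bash
python3 -c "
from cell import robot
print(robot.finish_job())"
```

```text
the job is handed in; nothing more can be done
None
```

The pin is seated through the slot and the bar's hole with its handle in line with the tube, the ring is down at its stop round the tube, the glasses were not touched, and the job was handed in at about 19 s.

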